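# Close up a row of bearing housings in a loading rack and shut the gate

### The job

Four bushed bearing housings stand in a row in the loading rack, short of its end stop. With the fingertips, push the whole row along the rails as one train, steadily and without lifting, tipping or knocking the housings, until the front one is hard up against the end stop and all are closed up; then push the rack's swing gate round until it is fully across the track behind the last housing. Leave the other things on the bench where they are.

Things in the scene. Friction and masses are not known exactly. Their poses are not given: they have to be found in the camera images.
- rack: Loading rack fixed to the bench: dark steel base 370 x 124 x 10 mm (x -185 to 185, y -72 to 52), two low aluminium rails, steel end stop at one end, open at the other. Origin: bench level, on the track's centre line, midway along; x along the track to the stop, z up. Track floor z = 10 mm; rails at y = 21 to 31 mm either side from x = -167 mm to the stop, tops at z = 22 mm. Housings have 1 mm side play.
- stop_face (a point): Centre of the end stop's face that the front housing must meet: rack x = 150, y = 0, z = 26 mm. The stop is 62 mm wide, its top at z = 46 mm. With the row home the housings' centres lie at rack x = 130, 90, 50 and 10 mm and the rear face of the last at x = -10 mm.
- housing0: Bearing housing: aluminium block 40 x 40 x 32 mm (tall), a brass bush 24 mm across standing 8 mm proud of its top, one rigid loose piece of about 0.14 kg. Origin: centre of its underside; x along the rack to the stop, z up. The front one, nearest the end stop.
- housing1: Bearing housing: aluminium block 40 x 40 x 32 mm (tall), a brass bush 24 mm across standing 8 mm proud of its top, one rigid loose piece of about 0.14 kg. Origin: centre of its underside; x along the rack to the stop, z up. Second from the end stop.
- housing2: Bearing housing: aluminium block 40 x 40 x 32 mm (tall), a brass bush 24 mm across standing 8 mm proud of its top, one rigid loose piece of about 0.14 kg. Origin: centre of its underside; x along the rack to the stop, z up. Third from the end stop.
- housing3: Bearing housing: aluminium block 40 x 40 x 32 mm (tall), a brass bush 24 mm across standing 8 mm proud of its top, one rigid loose piece of about 0.14 kg. Origin: centre of its underside; x along the rack to the stop, z up. Last of the row: push its rear (-x) face, clear of the rails from 22 to 42 mm above the bench. The row starts all but touching; it slides at a few N.
- gate (a joint): Angle of the swing gate (rad) on its upright pivot: 0 = its bar lies alongside the track, outside the rail, pointing away from the end stop; negative = splayed outwards; 1.571 = hard stop, shut across the track. It starts open, between -0.5 and 0.1, turns stiffly (a few N at the knob) and stays where it is left.
- gate_pivot (a point): Gate pivot, on the right of the track looking to the stop (rack x = -22, y = -50 mm), at the underside of the bar, 24 mm above the bench. The flat steel bar is 14 mm wide, 8 mm thick (24 to 32 mm above the bench) and swings over the rail; shut, it lies 5 mm behind the last housing of a row that is home.
- gate_knob (a point): Centre of the top, 62 mm above the bench, of the gate's upright black knob: a round post 14 mm across, 30 mm tall, on the bar's free end, 64 mm from the pivot. At gate angle a it is at rack x = -22 - 64 cos a, y = -50 + 64 sin a (mm). Push its side to swing the gate.
- anvil_plate: Bystander: dark steel press plate, disc 104 mm across, 20 mm thick, lying beyond the end stop. Origin: centre of its underside. Leave it.
- drift: Bystander: stepped steel punch standing upright, 26 mm across at the foot, 75 mm tall. Origin: centre of its underside. Leave it.
- angle: Bystander: olive-painted angle bracket lying ridge up, 100 x 82 x 43 mm. Origin: centre of its underside, x along the ridge. Leave it.
- vblock: Bystander: dark steel V-block, 50 x 50 x 42 mm. Origin: centre of its underside. Leave it.
Things that resemble listed ones, but are neither listed nor needed, are in the scene too. Leave any blue or green look-alike of the housing3 alone.

How it is judged (in metres and radians):
On the way, in this order (a step that is already met when the one before it is completed fails the run):
1. the row is closed up against the end stop (front housing within 3 mm, last within 4 mm of home), with the gate still open (x of housing0 in the frame of rack above 0.127 m and x of housing3 in the frame of rack above 0.006 m and linear speed of each of housing0, housing1, housing2, housing3 below 0.02 m/s and value of joint gate below 0.8 rad), for 0.2 s.
2. the gate is shut behind the last housing (x of housing0 in the frame of rack above 0.127 m and x of housing3 in the frame of rack above 0.006 m and value of joint gate above 1.45 rad), for 0.2 s.
At the end, for the whole second after the job is handed in: The front housing is within 3 mm of the end stop and the last within 4 mm of its home place, all four stand flat in the track at rest, and the gate is within 0.12 rad (7 degrees) of its shut stop (all of step 2 and z of each of housing0, housing1, housing2, housing3 in the frame of rack below 0.013 m and y of housing0 in the frame of rack between -0.004 and 0.004 m and y of housing1 in the frame of rack between -0.004 and 0.004 m and y of housing2 in the frame of rack between -0.004 and 0.004 m and y of housing3 in the frame of rack between -0.004 and 0.004 m and linear speed of each of housing0, housing1, housing2, housing3 below 0.02 m/s); the robot touches nothing.
It fails at once if a housing is lifted more than 6 mm off the track floor (z of any of housing0, housing1, housing2, housing3 in the frame of rack above 0.016 m).
It fails at once if a housing is tipped more than 0.2 rad (angle between any of housing0, housing1, housing2, housing3's own z axis and vertical above 0.2 rad).
It fails at once if the row comes apart: neighbouring housings more than 20 mm apart (distance between housing0 and housing1 above 0.06 m or distance between housing1 and housing2 above 0.06 m or distance between housing2 and housing3 above 0.06 m).
It fails at once if a housing is knocked along faster than 0.5 m/s (linear speed of any of housing0, housing1, housing2, housing3 above 0.5 m/s).
It fails at once if a bystander (press plate, punch, angle, V-block) is shifted more than 20 mm (distance of any of anvil_plate, drift, angle, vblock from where it was at the start of the episode above 0.02 m).
It also fails if it takes over 48 s, if anything falls off the work surface, if the arm or the gripper's body presses on something with over 40 N, if the wrist force passes 120 N, or if a joint passes its speed limit or range.

### The arm

A 6-joint arm with a two-finger parallel gripper is mounted at the origin on the work surface. World frame = base frame: x ahead of the robot, y to its left, z up, the work surface at z = 0. Lengths are in mm, angles in rad, forces in N, time in s.
With the tool pointing down it reaches from about 275 to 1000 mm from the base axis. Payload 8.4 kg.
Tool frame: the origin (TCP) lies on the centre line of the jaws, within the pads' length; the fingertips stand r.tip_reach ahead of it and the grasp point (between the pads) lies 11 mm behind it (r.tip_reach is the distance from the TCP to the fingertips, in mm); z points along the fingers, y is the line along which they close (so a half turn about z gives the same grasp; the last joint's range is limited). The gripper opens to 85 mm and grips with 20 to 120 N. Pads are 22 mm wide; open, the fingers measure 114 mm over their backs; the gripper's body (76 mm by 85 mm) begins 54 mm behind the grasp point. The pads swing forward as they close: fully open they stand 13 mm farther back than shut.
Start: joints at [-1.24, 0.353, 1.633, -0, 1.155, -0.002], TCP at [204.18, -590.71, 239.281] pointing down, gripper open.
Joint ranges: [-2.63, 2.63], [-0.92, 2.1], [0.06, 2.66], [-1.3, 4.44], [0, 2.69], [-3.02, 3.02]. Speed limits (rad/s): [2.22, 2.22, 2.79, 3.14, 3.14, 3.14].

### API

Orientations are given as [roll, pitch, yaw] about the fixed x, y, z axes, in that order (R = Rz(yaw) Ry(pitch) Rx(roll)).
In Python, from rig import r gives the robot as it stands.
- The arm moves only by the tool carry_out, never from a script. Its argument "targets" is a list of rows, each an object with "dp": the shift along the tool's x, y, z in mm, a list of three; "yaw": the turn about the tool's z in degrees. A call has 1 to 12 rows; each row is the pose to reach, as a shift and turn from the pose commanded when the call began, along the tool's axes at that moment; what a row does not reach only later rows make up. A row lasts 1/8 s, in which the tool goes at most 62.5 mm and 10.7 degrees, less where a joint would pass 70% of its speed; a pose out of reach is approached as far as the arm can. A call with a gripper value outside its range is refused whole. "fingers" is the opening, from -1 (shut) to 1 (fully open), so that 0 is half open, set as the call begins (left out, the last holds). The fingers move at their own pace and stop on an object; "grip_force" is the grip in N (left out, the last holds). Time passes only in rows, so rows that repeat a pose let the fingers close. It gives the time, the measured TCP pose, the force, the opening and the grip force at its end, in the units of the state.
- r.sense(): the state, without advancing time (a new reading comes with each control period).
- r.grab_frame(name): name is "side" or "top" or "wrist"; returns the picture (480x640x3 uint8, red, green, blue); there is no depth.
- r.get_calibration(name): a dict with "fx", "fy", "cx", "cy" (pixels), "rvec" (rotation vector, rad) and "tvec" (3), from world to camera coordinates, as OpenCV has them. Camera axes: x right, y down, z forward; pixel columns grow to the right and rows downward; lengths in mm; the calibration is good to about 2 mm. A picture is of the moment at which its call begins: read the wrist's pose just before it. get_calibration takes no time and is no camera call; for the wrist camera it gives the pose at the moment of the call.
- r.sign_off(): hands the job in; it is judged then, once.
The state is a dict: "clock": time; "qpos": joint angles; "qvel": joint speeds; "joint_efforts": joint torques, N m; "eef_pos": TCP position; "tcp_rot": TCP orientation; "contact_force": force on the tool from outside, world axes, zero at the start; "wrist_torque": the same for the moment, N m; "opening": opening from 0.0 (shut) to 1.0 (fully open); "grasp_force": force on a finger pad.
Only numpy, scipy, OpenCV 4.12 (cv2) and the standard library are available. Lean on these libraries where they do the work, as an engineer would, in place of code of your own. Each camera call takes 0.05 s, during which the arm holds its last target. There are 200 camera calls.

## Working session

There is one attempt and no reset: what is moved stays moved. The work goes in short steps, Python scripts to look and compute and a tool call to move; the robot and the scene stay as the last step left them, time stands still between calls to the robot, and variables do not carry over. Pictures are saved under pics/ and viewed, at most 10 in all, crops included, and the job is handed in when it is done.

Besides the shell and the picture viewer there is one more tool, called after ">>>" as name(argument=value, ...), one argument or row to a line, values as JSON. carry_out: Moves the arm, as the interface text tells. Its arguments: {"type":"object","properties":{"targets":{"type":"array","items":{"type":"object","properties":{"dp":{"type":"array","items":{"type":"number"}},"yaw":{"type":"number"}}}},"fingers":{"type":"number"},"grip_force":{"type":"number"}},"required":["targets"]}

```bash
mkdir -p pics
python3 - <<'E'
from rig import r
import cv2
s=r.sense();print(s,r.tip_reach)
for n in("top","side"):
    print(n,r.get_calibration(n)); cv2.imwrite(f"pics/{n}0.png",r.grab_frame(n)[:,:,::-1])
E
```

```text
{'clock': 0.0, 'qpos': array([-1.24038602e+00,  3.53670133e-01,  1.63416172e+00, -3.78164774e-05,
        1.15520142e+00, -2.38719679e-03]), 'qvel': array([-0.00113899, -0.00021654, -0.00030304, -0.00012912,  0.00180497,
        0.0008339 ]), 'joint_efforts': array([ 4.86019417e-03, -6.05248260e+01, -3.42071700e+01,  3.44057344e-04,
        9.53907816e-03,  5.95642618e-06]), 'eef_pos': array([ 204.02010992, -590.25185136,  238.53614486]), 'tcp_rot': array([-3.14015196e+00,  3.11362358e-05,  3.32812823e-01]), 'contact_force': array([-0.03394126, -0.24423711, -0.00910401]), 'wrist_torque': array([-0.00940231, -0.0284126 , -0.02879095]), 'grasp_force': 0.0, 'opening': 1.0024145541259901} 8.0
top {'fx': 519.0420640908453, 'fy': 519.0420640908453, 'cx': 328.28788921361445, 'cy': 238.74094866851797, 'rvec': array([ 2.20626572, -2.21348782,  0.08658063]), 'tvec': array([ 52.62366014, 556.74843443, 988.11517343])}
side {'fx': 499.11456982229583, 'fy': 499.11456982229583, 'cx': 319.22789014396136, 'cy': 237.86521688933826, 'rvec': array([ 2.32818436, -0.24738654,  0.10434766]), 'tvec': array([-521.99635988,  182.28714855,  714.870035  ])}
```

View pics/top0.png

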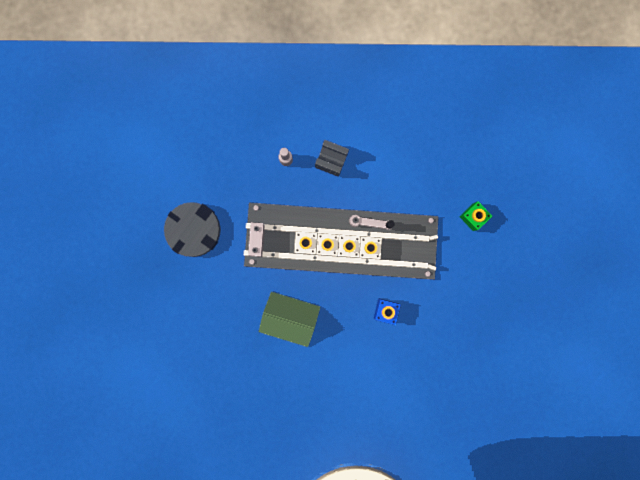

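View pics/side0.png

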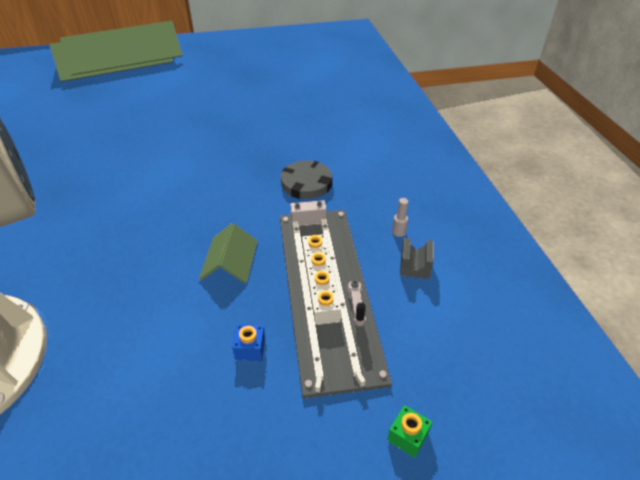

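The top view shows the row's bushes at (306,243), (328,244), (349,246) and (371,247). The stop is at the left (256,240), the gate pivot at (355,220) and the knob at (390,224). There are two look-alikes: blue at (388,312) and green at (479,215). Both stand outside the rack, so the true housing3 is the silver one at (371,247), last in the row in the track.

```bash
cat > h.py <<'E'
import numpy as np, cv2
from rig import r
def ray(c,px,z):
    R=cv2.Rodrigues(c["rvec"])[0]; t=c["tvec"]
    o=-R.T@t; d=R.T@np.array([(px[0]-c["cx"])/c["fx"],(px[1]-c["cy"])/c["fy"],1])
    return o+d*(z-o[2])/d[2]
def brass(im):
    h=cv2.cvtColor(im,cv2.COLOR_RGB2HSV)
    m=cv2.inRange(h,(12,120,120),(30,255,255)); m=cv2.morphologyEx(m,cv2.MORPH_CLOSE,np.ones((5,5)))
    cs=[c for c in cv2.findContours(m,cv2.RETR_EXTERNAL,2)[0] if cv2.contourArea(c)>40]
    return [cv2.minEnclosingCircle(c)[0] for c in cs]
E
python3 - <<'E'
from h import *
np.set_printoptions(precision=1,suppress=True)
c=r.get_calibration("top"); im=cv2.imread("pics/top0.png")[:,:,::-1].copy()
for p in brass(im): print("brass",np.round(p,1),ray(c,p,50))
h=cv2.cvtColor(im,cv2.COLOR_RGB2HSV)
m=cv2.bitwise_not(cv2.inRange(h,(95,120,0),(125,255,255)))[190:290,235:450]
m=cv2.morphologyEx(m,cv2.MORPH_OPEN,np.ones((5,5)))
k=max(cv2.findContours(m,0,2)[0],key=cv2.contourArea)
for p in cv2.boxPoints(cv2.minAreaRect(k)): print("corner",p+[235,190],ray(c,p+[235,190],10))
for n,p,z in(("pivot",(355,220),32),("knob",(390,224),62),("stop",(256,240),46)): print(n,ray(c,p,z))
crop=im[190:300,235:455]; cv2.imwrite("pics/crop.png",cv2.resize(crop,None,fx=3.6,fy=3.6,interpolation=2)[:,:,::-1])
E
```

```text
brass [388.  312.4] [418.3 -58.2  50. ]
brass [370.5 247.5] [538.6 -26.7  50. ]
brass [349. 246.] [541.5  13.4  50. ]
brass [327.3 244.2] [545.   53.8  50. ]
brass [305.2 242.5] [548.2  94.6  50. ]
brass [478.6 215. ] [ 599.  -230.7   50. ]
corner [242.9 265.9] [505.2 215.1  10. ]
corner [247.4 202.1] [628.4 206.8  10. ]
corner [438.9 215.8] [ 601.4 -165.3   10. ]
corner [434.3 279.6] [ 477.2 -154.6   10. ]
pivot [591.5   0.5  32. ]
knob [581.4 -61.7  62. ]
stop [553.3 186.1  46. ]
```

View pics/crop.png

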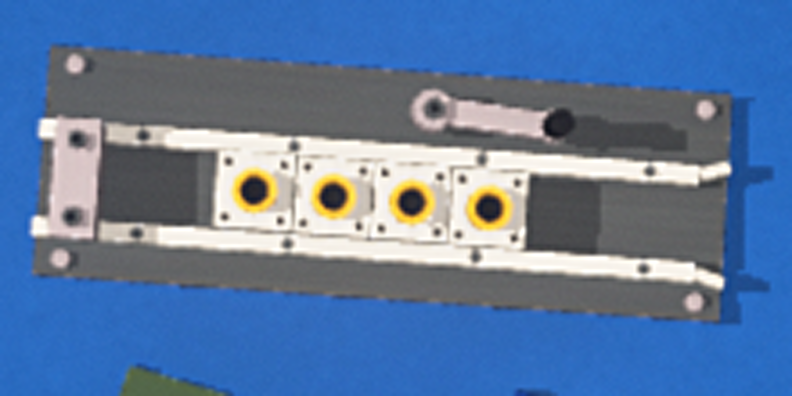

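>>> carry_out(
  targets=[
    {"dp": [40, -31, 0], "yaw": -6},
    {"dp": [85, -66, 0], "yaw": -13},
    {"dp": [130, -101, 0], "yaw": -20},
    {"dp": [175, -136, 0], "yaw": -27},
    {"dp": [220, -171, 0], "yaw": -34},
    {"dp": [265, -206, 0], "yaw": -41},
    {"dp": [310, -241, 20], "yaw": -48},
    {"dp": [355, -276, 40], "yaw": -54},
    {"dp": [400, -311, 60], "yaw": -60},
    {"dp": [445, -346, 80], "yaw": -66.5},
    {"dp": [478, -371, 90], "yaw": -66.5},
    {"dp": [478, -371, 90], "yaw": -66.5},
  ],
  fingers=-1,
  grip_force=40,
)

```text
clock: 1.6
eef_pos: [535.4, -81.6, 148.1]
tcp_rot: [-3.14, -0.0, 1.497]
contact_force: [-0.4, -0.1, -0.2]
opening: -0.002
grasp_force: 0.0
```

Run:
```python
from h import *
s=r.sense();print(s["clock"],s["eef_pos"],s["tcp_rot"],s["opening"],s["contact_force"])
cv2.imwrite("pics/side1.png",r.grab_frame("side")[200:420,220:480,::-1].repeat(2,0).repeat(2,1))
cv2.imwrite("pics/wrist1.png",r.grab_frame("wrist")[:,:,::-1])
```

```text
1.6 [535.41358133 -81.57690239 148.12907738] [-3.14019378e+00 -4.11077835e-04  1.49678544e+00] -0.002149595407000983 [-0.44938575 -0.12838301 -0.23000867]
```

View pics/wrist1.png

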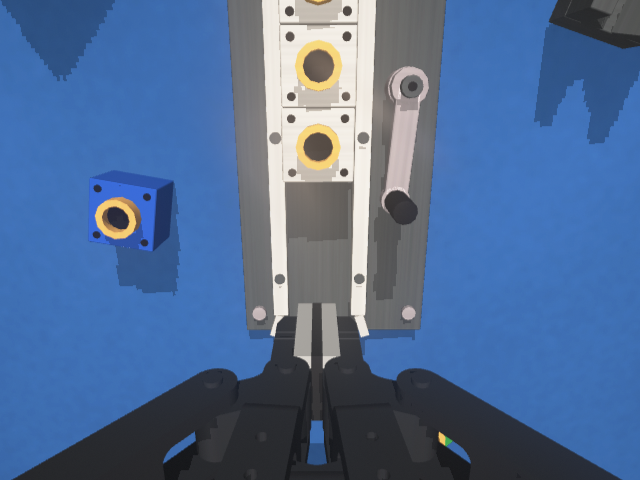

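The wrist view shows the shut fingers at (317,310), in line with the track. The housing3 bush is at (318,147), the gate knob at (402,208), and the finger knuckles at (215,380) and (418,380). Before descending I'll check that the knuckles clear the knob.

Run:
```python
from h import *
np.set_printoptions(precision=1,suppress=True)
c=r.get_calibration("wrist"); O=np.array([543.2,26.3]);u=np.array([.077,.997]);v=np.array([-.997,.077])
rk=lambda p:np.array([(p[:2]-O)@u,(p[:2]-O)@v])
R=cv2.Rodrigues(c["rvec"])[0]; print("cam",-R.T@c["tvec"], "tcp rack",rk(r.sense()["eef_pos"]))
for n,p,z in(("h3",(318,147),50),("h2",(318,66),50),("rear edge L",(283,181),42),("rear edge R",(352,181),42),("knob",(404,210),62),("pivot",(408,86),32),("padtipL",(297,304),140),("padtipR",(340,304),140),("boltL",(279,279),22),("boltR",(359,279),22)): print(n,rk(ray(c,p,z)))
for z in(160,180,200,220): print(z,"fing",rk(ray(c,(365,335),z)),"knuck",rk(ray(c,(435,385),z)))
```

```text
cam [541.2  -5.4 283.5] tcp rack [-110.3    0.3]
h3 [-54.8  -1. ]
h2 [-14.7  -0.9]
rear edge L [-74.4  18.7]
rear edge R [-74.4 -20.2]
knob [-86.3 -46.4]
pivot [-23.6 -50.4]
padtipL [-102.6    6.9]
padtipR [-102.6   -8.9]
boltL [-142.7   24.5]
boltR [-142.7  -28.1]
160 fing [-103.8  -16. ] knuck [-122.9  -40.3]
180 fing [-92.1 -13.5] knuck [-108.1  -33.9]
200 fing [-80.5 -11. ] knuck [-93.4 -27.4]
220 fing [-68.8  -8.5] knuck [-78.6 -21. ]
```

View pics/side1.png

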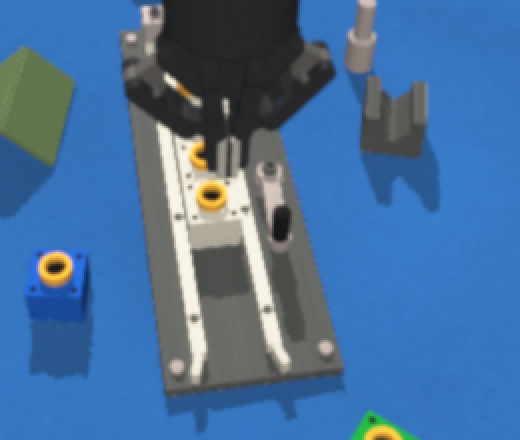

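The side view shows the pads reaching below wide knuckles. Right knuckle corners are at crop (330,60) and (300,95), left at (130,85). I'll get their height above the tips by intersecting rays with the tool's own plane.

Run:
```python
from h import *
c=r.get_calibration("side"); O=np.array([543.2,26.3]);u=np.array([.077,.997]);v=np.array([-.997,.077])
for n,p in(("tip",(228,176)),("Rout",(334,70)),("Rlow",(303,97)),("Llow",(150,118)),("Lout",(124,90))):
  q=(220+p[0]/2,200+p[1]/2); a=ray(c,q,0);b=ray(c,q,100)
  for X in(-122,-110,-98):
    sa=(a[:2]-O)@u; sb=(b[:2]-O)@u; P=a+(b-a)*(X-sa)/(sb-sa); print(n,X,"y %.0f z %.0f"%((P[:2]-O)@v,P[2]))
```

```text
tip -122 y 1 z 148
tip -110 y -1 z 133
tip -98 y -3 z 119
Rout -122 y -58 z 232
Rout -110 y -62 z 220
Rout -98 y -66 z 208
Rlow -122 y -42 z 212
Rlow -110 y -45 z 200
Rlow -98 y -49 z 187
Llow -122 y 48 z 207
Llow -110 y 48 z 195
Llow -98 y 47 z 182
Lout -122 y 62 z 232
Lout -110 y 62 z 220
Lout -98 y 62 z 208
```

>>> carry_out(
  targets=[
    {"dp": [0, 0, 30]},
    {"dp": [0, 0, 60]},
    {"dp": [0, 0, 85]},
    {"dp": [0, 0, 105]},
    {"dp": [0, 0, 112]},
    {"dp": [6, 0, 112]},
    {"dp": [12, 0, 112]},
    {"dp": [16, 0, 112]},
    {"dp": [18, 0, 112]},
    {"dp": [20, 0, 112]},
  ],
)

```text
schema error: expected keys dp, yaw
```

>>> carry_out(
  targets=[
    {"dp": [1.5, 0, 0]},
    {"dp": [3, 0, 0]},
    {"dp": [4.5, 0, 0]},
    {"dp": [6, 0, 0]},
    {"dp": [8, 0, 0]},
    {"dp": [10, 0, 0]},
    {"dp": [13, 0, 0]},
    {"dp": [16, 0, 0]},
    {"dp": [19, 0, 0]},
    {"dp": [22, 0, 0]},
    {"dp": [25, 0, 0]},
    {"dp": [28, 0, 0]},
  ],
)

```text
schema error: expected keys dp, yaw
```

Run:
```python
from h import *
O=np.array([543.2,26.3]);u=np.array([.077,.997]);v=np.array([-.997,.077])
c=r.get_calibration("top"); im=r.grab_frame("top")
for p in brass(im):
  P=ray(c,p,50)[:2]-O; print(np.round(p,1),"rack %.1f %.1f"%(P@u,P@v))
print(r.sense()["contact_force"])
cv2.imwrite("pics/side2.png",cv2.resize(r.grab_frame("side")[180:420,220:480,::-1],None,fx=2.4,fy=2.4))
```

```text
[388.  312.4] rack -93.9 118.0
[370.5 247.5] rack -53.2 0.5
[349.  245.6] rack -12.9 -0.0
[327.3 244.1] rack 27.5 0.3
[305.4 242.7] rack 68.2 0.6
[ 0.5757453  -0.38963025 -0.26335932]
```

View pics/side2.png

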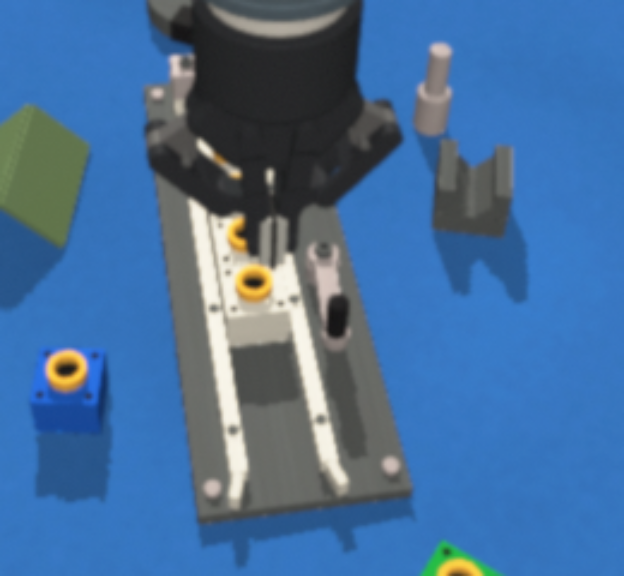

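The moves were refused because every row needs a yaw key. The arm hasn't moved and the view is the same as before, with the last bush at crop (255,283). I'll resend the descent.

>>> carry_out(
  targets=[
    {"dp": [0, 0, 30], "yaw": 0},
    {"dp": [0, 0, 60], "yaw": 0},
    {"dp": [0, 0, 85], "yaw": 0},
    {"dp": [0, 0, 105], "yaw": 0},
    {"dp": [0, 0, 112], "yaw": 0},
    {"dp": [6, 0, 112], "yaw": 0},
    {"dp": [12, 0, 112], "yaw": 0},
    {"dp": [16, 0, 112], "yaw": 0},
    {"dp": [18, 0, 112], "yaw": 0},
    {"dp": [20, 0, 112], "yaw": 0},
  ],
)

```text
clock: 3.05
eef_pos: [536.4, -63.7, 37.5]
tcp_rot: [3.141, 0.0, 1.494]
contact_force: [-0.4, 0.4, 0.2]
opening: -0.001
grasp_force: 0.0
```

>>> carry_out(
  targets=[
    {"dp": [1.5, 0, 0], "yaw": 0},
    {"dp": [3, 0, 0], "yaw": 0},
    {"dp": [4.5, 0, 0], "yaw": 0},
    {"dp": [6, 0, 0], "yaw": 0},
    {"dp": [8, 0, 0], "yaw": 0},
    {"dp": [10, 0, 0], "yaw": 0},
    {"dp": [13, 0, 0], "yaw": 0},
    {"dp": [16, 0, 0], "yaw": 0},
    {"dp": [19, 0, 0], "yaw": 0},
    {"dp": [22, 0, 0], "yaw": 0},
    {"dp": [25, 0, 0], "yaw": 0},
    {"dp": [28, 0, 0], "yaw": 0},
  ],
)

```text
clock: 4.55
eef_pos: [538.5, -35.8, 37.3]
tcp_rot: [-3.142, -0.0, 1.493]
contact_force: [0.3, -3.5, -0.1]
opening: -0.005
grasp_force: 1.5
```

```bash
cat > m.py <<'E'
from h import *
import sys
O=np.array([543.2,26.3]);u=np.array([.077,.997]);v=np.array([-.997,.077])
c=r.get_calibration("top"); im=r.grab_frame("top")
for p in brass(im):
  P=ray(c,p,50)[:2]-O; print(np.round(p,1),"rack %.1f %.1f"%(P@u,P@v))
s=r.sense(); P=s["eef_pos"][:2]-O; print(s["clock"],s["contact_force"],"tcp rack %.1f %.1f"%(P@u,P@v),s["eef_pos"])
cv2.imwrite(f"pics/{sys.argv[1]}.png",cv2.resize(r.grab_frame("side")[180:420,220:480,::-1],None,fx=2.4,fy=2.4))
E
python3 m.py side3
```

```text
[337.2 244.8] rack 9.1 0.1
[315.8 243.1] rack 48.8 -0.0
[294.5 241. ] rack 88.6 -1.0
[478.6 215. ] rack -251.9 -75.4
4.6 [-1.13726892 -1.14309448 -0.24471434] tcp rack -62.0 -0.1 [538.48948412 -35.52889005  37.27293585]
```

View pics/side3.png

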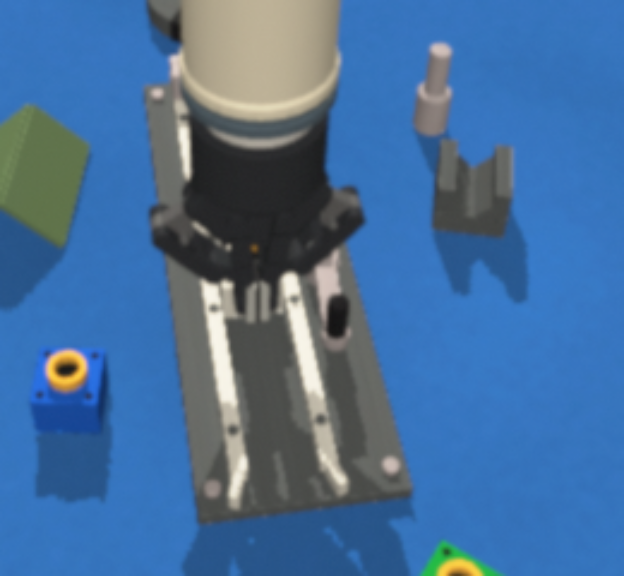

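The side view shows the fingertips between the rails on the last housing's rear face at (260,295), and the knob unmoved at (337,318). The row has advanced 20 mm as one, with about 41 mm to go.

>>> carry_out(
  targets=[
    {"dp": [2, 0, 0], "yaw": 0},
    {"dp": [5, 0, 0], "yaw": 0},
    {"dp": [8, 0, 0], "yaw": 0},
    {"dp": [11, 0, 0], "yaw": 0},
    {"dp": [14, 0, 0], "yaw": 0},
    {"dp": [17, 0, 0], "yaw": 0},
    {"dp": [20, 0, 0], "yaw": 0},
    {"dp": [23, 0, 0], "yaw": 0},
    {"dp": [26, 0, 0], "yaw": 0},
    {"dp": [29, 0, 0], "yaw": 0},
    {"dp": [32, 0, 0], "yaw": 0},
    {"dp": [34, 0, 0], "yaw": 0},
  ],
)

```text
clock: 6.15
eef_pos: [541.1, -1.9, 37.3]
tcp_rot: [3.142, 0.0, 1.494]
contact_force: [-0.3, -3.2, 0.9]
opening: -0.0
grasp_force: 1.8
```

>>> carry_out(
  targets=[
    {"dp": [1, 0, 0], "yaw": 0},
    {"dp": [2, 0, 0], "yaw": 0},
    {"dp": [3, 0, 0], "yaw": 0},
    {"dp": [4, 0, 0], "yaw": 0},
    {"dp": [5, 0, 0], "yaw": 0},
  ],
)

```text
clock: 6.78
eef_pos: [541.5, 2.9, 37.3]
tcp_rot: [3.142, 0.0, 1.493]
contact_force: [-0.3, -4.1, 0.5]
opening: -0.001
grasp_force: 1.9
```

>>> carry_out(
  targets=[
    {"dp": [0.7, 0, 0], "yaw": 0},
    {"dp": [1.4, 0, 0], "yaw": 0},
    {"dp": [2, 0, 0], "yaw": 0},
  ],
)

```text
clock: 7.15
eef_pos: [541.6, 4.6, 37.3]
tcp_rot: [-3.142, 0.001, 1.494]
contact_force: [0.0, -8.1, 2.0]
opening: -0.002
grasp_force: 4.4
```

>>> carry_out(
  targets=[
    {"dp": [0.7, 0, 0], "yaw": 0},
    {"dp": [1.4, 0, 0], "yaw": 0},
    {"dp": [1.4, 0, 0], "yaw": 0},
  ],
)

```text
clock: 7.52
eef_pos: [541.6, 4.7, 37.3]
tcp_rot: [-3.141, 0.002, 1.494]
contact_force: [-1.2, -15.1, 1.3]
opening: 0.001
grasp_force: 7.7
```

```bash
python3 m.py side4
```

```text
[315.4 243. ] rack 49.7 -0.2
[294.  241.6] rack 89.4 0.1
[272.6 239.7] rack 129.1 -0.4
[478.6 215. ] rack -251.9 -75.4
7.575 [ -1.82158442 -15.46725794   1.49458964] tcp rack -21.7 -0.1 [541.60976564   4.69437871  37.30632861]
```

The row is home: the tool stalled at 15 N, with the bushes at rack x 129.1, 89.4 and 49.7. Next I back off, rise, and go to the outer side of the knob, turning the tool so that its x axis faces the swing.

>>> carry_out(
  targets=[
    {"dp": [-6, 0, 0], "yaw": 0},
    {"dp": [-18, 0, 0], "yaw": 0},
    {"dp": [-28, 0, -25], "yaw": 0},
    {"dp": [-30, 0, -65], "yaw": 0},
    {"dp": [-38, 15, -80], "yaw": -10},
    {"dp": [-46, 35, -80], "yaw": -20},
    {"dp": [-54, 55, -80], "yaw": -30},
    {"dp": [-62, 75, -80], "yaw": -40},
    {"dp": [-67, 82, -80], "yaw": -50},
    {"dp": [-67, 82, -80], "yaw": -60},
    {"dp": [-67, 82, -80], "yaw": -70},
    {"dp": [-67, 82, -80], "yaw": -80},
  ],
)

```text
clock: 9.12
eef_pos: [618.2, -67.1, 117.1]
tcp_rot: [3.141, -0.0, 2.895]
contact_force: [-0.7, 0.6, -0.0]
opening: -0.004
grasp_force: 0.0
```

```bash
python3 m.py side5
python3 - <<'E'
from h import *
print(r.sense()["tcp_rot"],r.sense()["qpos"])
cv2.imwrite("pics/wrist5.png",r.grab_frame("wrist")[:,:,::-1])
E
```

```text
[337.  244.6] rack 9.5 -0.2
[315.5 243. ] rack 49.5 -0.2
[294.  241.6] rack 89.4 0.1
[272.7 239.7] rack 129.0 -0.5
9.175 [-0.39199408 -0.23913426  0.23766215] tcp rack -87.4 -81.9 [618.14347455 -67.15515886 117.13422361]
[ 3.14125095e+00 -2.93796599e-04  2.89149658e+00] [-1.10824540e-01  4.82306927e-01  1.73771622e+00  4.75941974e-04
  9.21813073e-01 -1.43181243e+00]
```

View pics/wrist5.png

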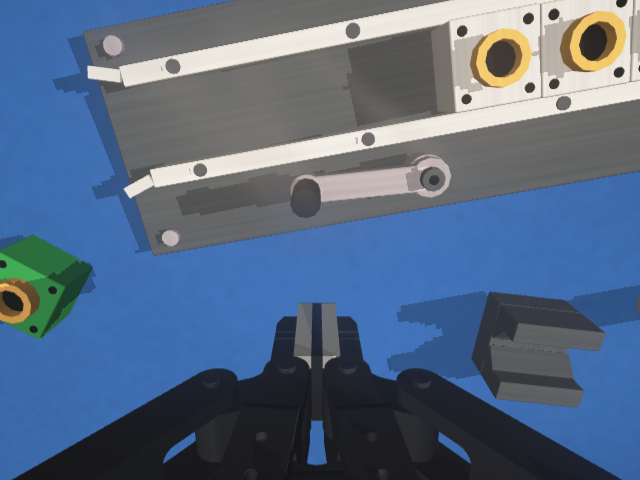

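The wrist view shows the knob at (305,198), straight ahead of the fingertips at (317,315). The rails are at the top, and the V-block is clear at (540,350). I'll work out the arc in the tool's present axes.

Run:
```python
import numpy as np
th=np.deg2rad(80.1);X=np.array([np.cos(th),np.sin(th)]);Y=np.array([np.sin(th),-np.cos(th)]);F0=np.array([-87.4,-81.9])
for a in [5]+list(range(5,96,5)):
  t=np.deg2rad(a);K=np.array([-22-64*np.cos(t),-50+64*np.sin(t)]);F=K-18.5*np.array([np.sin(t),np.cos(t)])
  print(a,np.round([(F-F0)@X,(F-F0)@Y],0),"yaw",a-10)
```

```text
5 [19. -3.] yaw -5
5 [19. -3.] yaw -5
10 [24. -5.] yaw 0
15 [30. -6.] yaw 5
20 [36. -7.] yaw 10
25 [41. -8.] yaw 15
30 [47. -8.] yaw 20
35 [53. -7.] yaw 25
40 [59. -6.] yaw 30
45 [64. -4.] yaw 35
50 [70. -2.] yaw 40
55 [75.  1.] yaw 45
60 [80.  4.] yaw 50
65 [85.  7.] yaw 55
70 [89. 11.] yaw 60
75 [93. 15.] yaw 65
80 [97. 20.] yaw 70
85 [100.  25.] yaw 75
90 [103.  30.] yaw 80
95 [105.  35.] yaw 85
```

>>> carry_out(
  targets=[
    {"dp": [0, 0, 20], "yaw": -2},
    {"dp": [0, 0, 45], "yaw": -5},
    {"dp": [0, 0, 62], "yaw": -5},
    {"dp": [0, 0, 67], "yaw": -5},
    {"dp": [4, 0, 67], "yaw": -5},
    {"dp": [9, 0, 67], "yaw": -5},
    {"dp": [13, 0, 67], "yaw": -5},
  ],
)

```text
clock: 10.15
eef_pos: [605.7, -63.6, 51.0]
tcp_rot: [3.142, 0.001, 2.977]
contact_force: [-0.7, 0.6, 0.4]
opening: 0.0
grasp_force: 0.0
```

Run:
```python
import numpy as np
def go(th,F0,A,y0):
  th=np.deg2rad(th);X=np.array([np.cos(th),np.sin(th)]);Y=np.array([np.sin(th),-np.cos(th)])
  for a in A:
    t=np.deg2rad(a);K=np.array([-22-64*np.cos(t),-50+64*np.sin(t)]);F=K-18.5*np.array([np.sin(t),np.cos(t)])
    print(a,np.round([(F-F0)@X,(F-F0)@Y],0),"yaw",a-y0)
  return F
F=go(85,np.array([-84.9,-69.2]),range(5,51,5),5)
print(); go(40,F,range(55,101,5),50)
```

```text
5 [ 6. -3.] yaw 0
10 [12. -4.] yaw 5
15 [18. -5.] yaw 10
20 [23. -6.] yaw 15
25 [29. -5.] yaw 20
30 [35. -5.] yaw 25
35 [41. -4.] yaw 30
40 [46. -2.] yaw 35
45 [52.  0.] yaw 40
50 [57.  3.] yaw 45

55 [ 6. -1.] yaw 5
60 [11. -2.] yaw 10
65 [17. -3.] yaw 15
70 [23. -2.] yaw 20
75 [29. -2.] yaw 25
80 [34. -1.] yaw 30
85 [40.  1.] yaw 35
90 [45.  3.] yaw 40
95 [51.  6.] yaw 45
100 [56.  9.] yaw 50
```

>>> carry_out(
  targets=[
    {"dp": [3, -2, 0], "yaw": 0},
    {"dp": [6, -3, 0], "yaw": 0},
    {"dp": [12, -4, 0], "yaw": 5},
    {"dp": [18, -5, 0], "yaw": 10},
    {"dp": [23, -6, 0], "yaw": 15},
    {"dp": [29, -5, 0], "yaw": 20},
    {"dp": [35, -5, 0], "yaw": 25},
    {"dp": [41, -4, 0], "yaw": 30},
    {"dp": [46, -2, 0], "yaw": 35},
    {"dp": [52, 0, 0], "yaw": 40},
    {"dp": [57, 3, 0], "yaw": 45},
  ],
)

```text
clock: 11.52
eef_pos: [550.0, -51.6, 50.5]
tcp_rot: [3.141, 0.001, 2.189]
contact_force: [-0.2, -1.9, 0.9]
opening: 0.002
grasp_force: 0.7
```

```bash
python3 m.py side6; python3 -c "
from h import *
print(r.sense()['tcp_rot']); cv2.imwrite('pics/wrist6.png',r.grab_frame('wrist')[:,:,::-1])"
```

```text
[337.  244.6] rack 9.5 -0.2
[315.5 243. ] rack 49.5 -0.2
[294.  241.6] rack 89.4 0.1
[272.7 239.7] rack 129.0 -0.5
11.575 [-0.89175157  0.07730662  0.92509981] tcp rack -76.8 -12.2 [549.39989795 -51.2327151   50.44199247]
[-3.14156114e+00 -3.81306754e-06  2.19059106e+00]
```

View pics/wrist6.png

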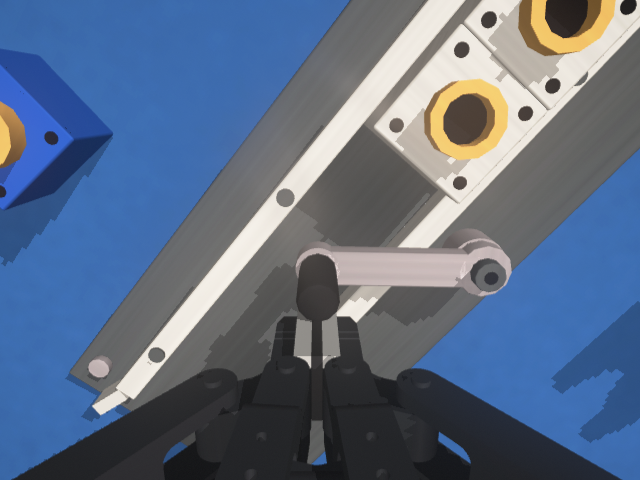

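The wrist view shows the knob at (317,285), centred on the fingertips, with the gate about half shut and the bar at right angles to the push. I'll continue the arc with a little overdrive at the end.

>>> carry_out(
  targets=[
    {"dp": [6, -1, 0], "yaw": 5},
    {"dp": [11, -2, 0], "yaw": 10},
    {"dp": [17, -3, 0], "yaw": 15},
    {"dp": [23, -2, 0], "yaw": 20},
    {"dp": [29, -2, 0], "yaw": 25},
    {"dp": [34, -1, 0], "yaw": 30},
    {"dp": [39, 1, 0], "yaw": 35},
    {"dp": [42, 2, 0], "yaw": 38},
    {"dp": [44, 3, 0], "yaw": 40},
    {"dp": [45, 3, 0], "yaw": 40},
  ],
)

```text
clock: 12.92
eef_pos: [526.7, -13.2, 50.4]
tcp_rot: [3.141, 0.0, 1.496]
contact_force: [1.8, -4.1, -1.0]
opening: -0.001
grasp_force: 2.3
```

>>> carry_out(
  targets=[
    {"dp": [0.7, 0, 0], "yaw": 0},
    {"dp": [1.4, 0, 0], "yaw": 0},
    {"dp": [1.4, 0, 0], "yaw": 0},
  ],
)

```text
clock: 13.3
eef_pos: [526.7, -13.0, 50.3]
tcp_rot: [3.141, 0.002, 1.496]
contact_force: [1.5, -10.9, -0.6]
opening: -0.001
grasp_force: 5.2
```

The gate has stalled at its stop: force is up to 11 N and the knob is at rack x ≈ -22. I'll back away and rise.

>>> carry_out(
  targets=[
    {"dp": [-4, 0, 0], "yaw": 0},
    {"dp": [-14, 0, 0], "yaw": 0},
    {"dp": [-25, 0, 0], "yaw": 0},
    {"dp": [-30, 0, -20], "yaw": 0},
    {"dp": [-30, 0, -60], "yaw": 0},
    {"dp": [-30, 0, -100], "yaw": 0},
    {"dp": [-30, 0, -100], "yaw": 0},
  ],
)

```text
clock: 14.18
eef_pos: [526.0, -42.3, 153.2]
tcp_rot: [3.136, -0.0, 1.493]
contact_force: [-0.5, -0.1, -0.2]
opening: -0.002
grasp_force: 0.0
```

```bash
python3 m.py side7;  python3 -c "
from h import *
cv2.imwrite('pics/wrist7.png',r.grab_frame('wrist')[:,:,::-1])"
```

```text
[337.  244.6] rack 9.5 -0.2
[315.5 243. ] rack 49.5 -0.2
[294.  241.6] rack 89.4 0.1
[272.7 239.7] rack 129.0 -0.5
14.225 [ 0.35160417 -0.53989984 -0.09742065] tcp rack -69.6 13.1 [524.80238579 -42.05626901 151.43440632]
```

View pics/wrist7.png

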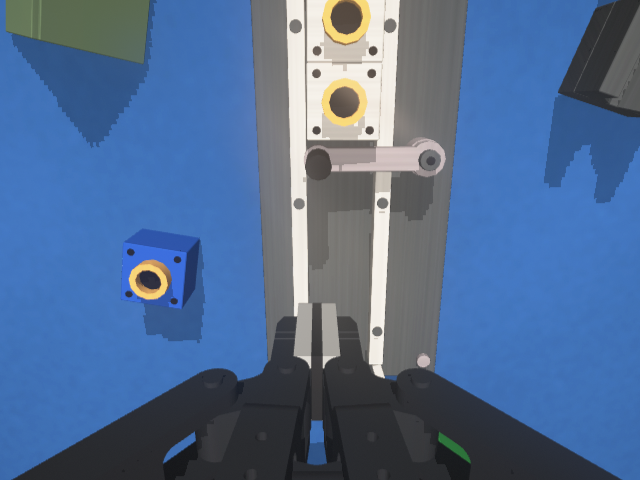

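The wrist view shows the gate bar square across the track, from pivot (430,160) to knob (318,163), just behind the last housing (344,102). The robot is clear.

```bash
python3 -c "
from rig import r
print(r.sign_off())"
```

```text
the job is handed in; nothing more can be done
None
```

The four housings are hard up against the end stop and closed up, the gate is fully shut across the track behind the last one, and the job is handed in at about 14 s; sign-off returned no verdict.

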